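# Turn the stained pot stand over onto the drying slats with the trowel

## Task

The round pot stand on the bench beside the drying slats is still tacky with stain, so keep the gripper off it. Pick up the trowel by its handle, slide its nose lightly along the bench and well under the pot stand, and turn the pot stand over onto the slats, so that it lies flat on them with its bare, pale face up. Then lay the trowel flat on the bench clear of the slats and let go, and leave the saucer, cultivator and sprayer where they are.

Things in the scene. Friction and masses are not known exactly. Their poses are not given: they have to be found in the camera images.
- rack: drying rack: four pale pine slats screwed to the bench side by side, each 200 mm long (along x), 16 mm wide, 8 mm high; centre lines at y = +60, +20, -20, -60 mm, bare bench between. Origin: middle of the rack at bench level; z up. The first slat, whose outer side (at y = +68 mm, upright, 8 mm high) faces the pot stand, is firm enough to push against
- stand: round flat plywood pot stand, 120 mm across, 12 mm thick, 60 to 120 g, stained dark brown on top and rim, bare pale wood below; both edges eased by a bevel 2.5 mm high, 4 mm wide. It lies loose flat on the bare bench, 8 to 35 mm off the first slat's outer side. Origin: centre of its bare face (underside at the start); z points from bare to stained face (up at the start, down once turned over)
- trowel: aluminium trowel, 270 mm long, 150 to 220 g, lying blade-down. Blade 1.8 mm thick; its rear 73 mm (44 mm wide, sides turned up, 70 mm over all) lies flat on the bench; its front 57 mm, 44 mm wide with a blunt nose, is bent up stiffly by an unknown amount: the nose stands 2 to 17 mm higher. Origin: underside, on the centre line, 58 mm behind that bend; x to the nose, z up; balance point near it
- trowel_grip (a point): grip point on the trowel's green handle, 27 mm behind the handle's front end: at x = -72, y = 0, z = 45 mm of the trowel. The handle is 24 mm wide (along y), 26 mm high, flat-sided, and runs from x = -45 to x = -160 mm, level with the bench while the trowel lies. The trowel is nose-heavy here and may turn a little in the grip. Axes as the trowel's
- saucer: brown ceramic plant saucer, 136 mm across, 24 mm high, on the bench. Origin: centre of its underside
- cultivator: hand cultivator with wooden handle and three stainless steel tines turned up, 275 mm long along its x, up to 70 mm high, lying on the bench. Origin: on the bench, 155 mm ahead of the butt of the handle; x points to the tines
- sprayer: blue plastic pump sprayer, closed and empty, 112 mm in diameter, 277 mm high, with a black lever handle. Origin: centre of its underside
- rack_edge (a point): middle of the upper outer edge of the first slat: at x = 0, y = 68, z = 8 mm of the rack. Axes as the rack's
- table: the chipboard bench top, level, its surface at z = 0 (its origin lies on the surface); soft enough for a blade pressed hard to score it
Not all that is in view belongs to the job. Several things look just like the rack: the one meant starts farthest to the robot's right. Several things have the shape of the stand; the one meant has the colours described above.

How it is judged (in metres and radians):
On the way:
1. the pot stand, borne by the trowel's blade well under it (nose at least 15 mm in), is tilted up past 30 degrees (angle between stand's own z axis and vertical between 0.52 and 0.8 rad and contact force between trowel and stand above 0.05 N and distance between trowel and stand below 0.16 m), for 0.05 s.
At the end, for the whole second after the job is handed in: pot stand at rest on the slats, bare face up, flat within 5 degrees (top face 20 mm over the bench within 2.5 mm, centre within 80 mm of the rack's middle both ways); trowel released, at rest blade down on the bench, tilted under 11 degrees, touching neither slats nor pot stand (angle between stand's own z axis and vertical above 3.05 rad and height (world z) of stand between 0.0175 and 0.0225 m and x of stand in the frame of rack between -0.08 and 0.08 m and y of stand in the frame of rack between -0.08 and 0.08 m and linear speed of each of stand, trowel below 0.01 m/s and height (world z) of trowel below 0.012 m and angle between trowel's own z axis and vertical below 0.2 rad and contact force between trowel and rack below 0.02 N and contact force between trowel and stand below 0.02 N and contact force between the fingers and trowel below 0.02 N).
It fails at once if the gripper or arm touches the pot stand (contact force between any of the fingers, the arm and stand above 0.2 N).
It fails at once if the saucer, cultivator or sprayer is moved more than 20 mm (distance of any of saucer, cultivator, sprayer from where it was at the start of the episode above 0.02 m).
It fails at once if the blade, tipped nose-down, is pressed on the bench with more than 8 N (angle between trowel's own z axis and vertical above 0.2 rad and contact force between trowel and table above 8 N).
It also fails if it takes over 56 s, if anything falls off the work surface, if the arm or the gripper's body presses on something with over 40 N, if the wrist force passes 120 N, or if a joint passes its speed limit or range.

## Robot

A 6-joint arm with a two-finger parallel gripper is mounted at the origin on the work surface. World frame = base frame: x ahead of the robot, y to its left, z up, the work surface at z = 0. Lengths are in m, angles in degrees, forces in N, time in s.
With the tool pointing down it reaches from about 0.4 to 0.825 m from the base axis. Payload 7 kg.
Tool frame: the origin (TCP) lies midway between the tips of the shut fingers; the grasp point (between the pads) lies 19 mm behind it (ctrl.hold_point_z is the distance from the TCP to the grasp point, in m); z points along the fingers, x is the direction in which the jaws open and shut, and the axes are right-handed (so a half turn about z gives the same grasp; the last joint's range is limited). The gripper opens to 88 mm and grips with 3 to 60 N. Pads are 19 mm wide; open, the fingers measure 130 mm over their backs; the gripper's body (78 mm by 193 mm) begins 47 mm behind the grasp point.
Start: joints at [80.105, 20.546, 0.682, 0, -70.136, -16.507], TCP at [0.3, 0.605, 0.227] pointing down, gripper open.
Joint ranges: [-176.03, 176.03], [-82.01, 121.73], [-58.28, 71.71], [-173.87, 95.51], [-174.79, -0.11], [-173.66, 173.66]. Speed limits (degrees/s): [136.94, 136.94, 172.46, 180, 180, 180].

## Interface

Orientations are given as [roll, pitch, yaw] about the fixed x, y, z axes, in that order (R = Rz(yaw) Ry(pitch) Rx(roll)).
In Python, from plant import ctrl gives the robot as it stands.
- The arm moves only by the tool apply_moves, never from a script. Its argument "motion" is a list of rows, each a list of 2 entries, a list of its own where there are three numbers: the shift along the world's x, y, z in cm, then the turn about the world's z in degrees. In form: [[[tx, ty, tz], roll], ...]. A call has 1 to 10 rows; each row is the pose to reach, as a shift and turn from the pose commanded when the call began; what a row does not reach only later rows make up. A row lasts 1/10 s, in which the tool goes at most 50 mm and 8.59 degrees, less where a joint would pass 70% of its speed; a pose out of reach is approached as far as the arm can. A call with a gripper value outside its range is refused whole. "hand" is the finger opening in cm, from 0 to 8.76, set as the call begins (left out, the last holds). The fingers move at their own pace and stop on an object; the grip force is fixed at half the most. Time passes only in rows, so rows that repeat a pose let the fingers close. It gives the time, the measured TCP pose, the force and the opening at its end, in the units of the state.
- ctrl.get_obs(): the state, without advancing time (a new reading comes with each control period).
- ctrl.snapshot(name): name is "scene" or "top" or "wrist"; returns (picture, depth): 384x512x3 uint8, blue, green, red; 384x512 float32, m along the optical axis (not along the pixel's ray), 0 where there is no reading.
- ctrl.camera_model(name): a dict with "fx", "fy", "cx", "cy" (pixels), "cam_to_world" (4x4, takes a point from camera to world coordinates); the wrist camera has in their place "tool_from_camera" (4x4, takes a point from camera to tool coordinates, whose origin is the TCP and whose axes are the tool frame's). Camera axes: x right, y down, z forward; pixel columns grow to the right and rows downward; lengths in m; the calibration is good to about 2 mm. A picture is of the moment at which its call begins: read the wrist's pose just before it. camera_model takes no time and is no camera call.
- ctrl.close_job(): hands the job in, once; it reports no verdict.
The state is a dict: "clock": time; "joint_pos": joint angles; "qvel": joint speeds; "tau": joint torques, N m; "tool_pos": TCP position; "orientation": TCP orientation; "force": force on the tool from outside, world axes, zero at the start; "moment": the same for the moment, N m; "opening": finger opening in m.
Only numpy, scipy, OpenCV 4.12 (cv2) and the standard library are available. Lean on these libraries where they do the work, as an engineer would, in place of code of your own. Each camera call takes 0.05 s, during which the arm holds its last target.

## Working session

There is one attempt and no reset: what is moved stays moved. The work goes in short steps, Python scripts to look and compute and a tool call to move; the robot and the scene stay as the last step left them, time stands still between calls to the robot, and variables do not carry over. Pictures are saved under pics/ and viewed, and the job is handed in when it is done.

Besides the shell and the picture viewer there is one more tool, called by a JSON object that holds its "api" and its "payload". apply_moves: Moves the arm, as the interface text tells. Its arguments: {"type":"object","properties":{"motion":{"type":"array"},"hand":{"type":"number"}},"required":["motion"]}

```bash
ls; mkdir -p pics; python3 - <<'E'
from plant import ctrl
import cv2,numpy as np
print(ctrl.get_obs())
for n in ["scene","top"]:
    im,d=ctrl.snapshot(n); cv2.imwrite(f"pics/{n}0.png",im); np.save(f"pics/{n}0.npy",d)
    m=ctrl.camera_model(n); print(n,m)
print(ctrl.camera_model("wrist"), ctrl.hold_point_z)
E
```

```text
pics
{'clock': 0.0, 'joint_pos': array([ 8.01039977e+01,  2.05891381e+01,  6.33933373e-01, -2.13331222e-02,
       -7.01344338e+01, -1.65083947e+01]), 'qvel': array([ 0.03252289,  0.00239928, -0.05543018, -0.05654597, -0.03797283,
        0.13501507]), 'tau': array([ 1.85792938e-03, -5.82717919e+01,  2.93053794e+01,  6.99704424e+00,
        6.73410657e-03, -1.72020459e-04]), 'tool_pos': array([0.29995978, 0.60414844, 0.225646  ]), 'orientation': array([-1.79993754e+02, -9.16426780e-02, -1.16411667e+02]), 'force': array([ 0.02520833, -0.15792629,  0.34409902]), 'moment': array([-0.00756359,  0.02556413, -0.00308203]), 'opening': 0.08791761377148782}
scene {'fx': 466.93868415898095, 'fy': 466.93868415898095, 'cx': 251.53221659977288, 'cy': 198.9896104233587, 'cam_to_world': array([[ 0.29526659,  0.54813859, -0.78253545,  1.72301214],
       [ 0.95518403, -0.15135377,  0.25439242, -0.39254068],
       [ 0.02100262, -0.82257895, -0.56826294,  0.94499771],
       [ 0.        ,  0.        ,  0.        ,  1.        ]])}
top {'fx': 460.6312040302829, 'fy': 460.6312040302829, 'cx': 257.855351
[... 165 characters left out ...]
4872179e-02,  4.16741803e-03,
        -1.11947326e-02],
       [-5.15483113e-04, -1.75116548e-01, -9.84547576e-01,
         1.60419705e+00],
       [ 0.00000000e+00,  0.00000000e+00,  0.00000000e+00,
         1.00000000e+00]])}
{'fx': 308.34622829417464, 'fy': 308.34622829417464, 'cx': 252.2604517897966, 'cy': 189.91346561563307, 'tool_from_camera': array([[ 9.99998112e-01,  1.93033376e-03,  2.20956504e-04,
         4.14596915e-04],
       [-1.91923953e-03,  9.63684265e-01,  2.67037365e-01,
        -7.16722809e-02],
       [ 3.02538935e-04, -2.67037285e-01,  9.63686151e-01,
        -1.58451187e-01],
       [ 0.00000000e+00,  0.00000000e+00,  0.00000000e+00,
         1.00000000e+00]])} 0.0188
```

View pics/top0.png

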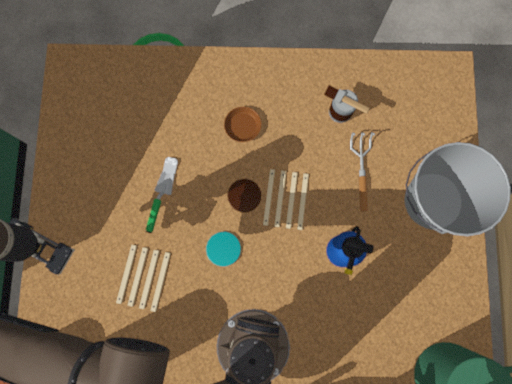

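View pics/scene0.png

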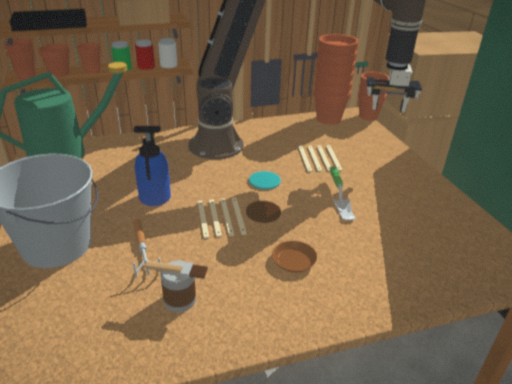

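Candidates (top view):
- **Racks:** (287,200) and (144,278). The one farthest to the robot's right (lowest y, image right) is (287,200).
- **Pot stand shapes:** dark brown disc (244,196), teal disc (223,248), and the saucer (243,123), a hollow red-brown dish. I choose the dark disc (244,196).
- **Trowel:** (163,195), green handle with the nose up-image. The cultivator at (362,165) is not it.

Next, a crop and measurements.

```bash
cat > h.py <<'E'
import numpy as np,cv2
from plant import ctrl
def ray(n,uv,z,M=None):
    m=ctrl.camera_model(n); T=m["cam_to_world"] if M is None else M
    uv=np.atleast_2d(np.asarray(uv,float))
    d=np.c_[(uv[:,0]-m["cx"])/m["fx"],(uv[:,1]-m["cy"])/m["fy"],np.ones(len(uv))]@T[:3,:3].T
    o=T[:3,3]; s=(z-o[2])/d[:,2]
    return o+d*s[:,None]
def wristT():
    from scipy.spatial.transform import Rotation as R
    o=ctrl.get_obs(); T=np.eye(4); T[:3,:3]=R.from_euler('xyz',o["orientation"],degrees=True).as_matrix(); T[:3,3]=o["tool_pos"]
    return T@ctrl.camera_model("wrist")["tool_from_camera"]
def proj(n,P,M=None):
    m=ctrl.camera_model(n); T=np.linalg.inv(m["cam_to_world"] if M is None else M)
    p=np.atleast_2d(P)@T[:3,:3].T+T[:3,3]
    return np.c_[m["fx"]*p[:,0]/p[:,2]+m["cx"],m["fy"]*p[:,1]/p[:,2]+m["cy"]]
E
python3 - <<'E'
from h import *
im=cv2.imread("pics/top0.png"); 
c=im[145:315,110:320]; cv2.imwrite("pics/crop0.png",cv2.resize(c,None,fx=3.8,fy=3.5,interpolation=cv2.INTER_CUBIC))
hsv=cv2.cvtColor(im,cv2.COLOR_BGR2HSV)
def big(mask,roi,k=1):
    x0,y0,x1,y1=roi; m=np.zeros_like(mask); m[y0:y1,x0:x1]=mask[y0:y1,x0:x1]
    cs,_=cv2.findContours(m,cv2.RETR_EXTERNAL,cv2.CHAIN_APPROX_NONE); return sorted(cs,key=cv2.contourArea)[::-1][:k]
for n,(u,v) in dict(stand=(244,196),teal=(223,248),bench=(200,180),slat=(281,200),blade=(168,172),handle=(153,215),bshade=(300,160)).items(): print(n,hsv[v,u])
d=np.load("pics/top0.npy"); print(d[196,244],d[180,200])
v=hsv[...,2]; 
dark=((v<75)&(hsv[...,0]<25)).astype(np.uint8)
c=big(dark,(215,165,266,225))[0]; e=cv2.fitEllipse(c); print("stand",e, ray("top",e[0],0.010))
g=cv2.inRange(hsv,(45,100,30),(75,255,255)); c=big(g,(130,170,190,245))[0]; r=cv2.minAreaRect(c); print("handle",r); print(ray("top",cv2.boxPoints(r),0.058), ray("top",[r[0]],.058))
E
```

```text
stand [178 135  51]
teal [ 90 197 164]
bench [ 16 130 114]
slat [ 19  58 145]
blade [100   4 197]
handle [ 68 163 141]
bshade [ 16 124 160]
1.6138589 1.6428598
stand ((244.7052764892578, 194.61233520507812), (30.156158447265625, 32.834957122802734), 142.10877990722656) [[0.5097693  0.04180553 0.01      ]]
handle ((152.8248291015625, 215.09555053710938), (7.279890537261963, 33.239192962646484), 16.389541625976562)
[[0.37326872 0.37364996 0.058     ]
 [0.48264858 0.34866962 0.058     ]
 [0.47605935 0.32447741 0.058     ]
 [0.36684582 0.34973148 0.058     ]] [[0.42437072 0.349204   0.058     ]]
```

View pics/crop0.png

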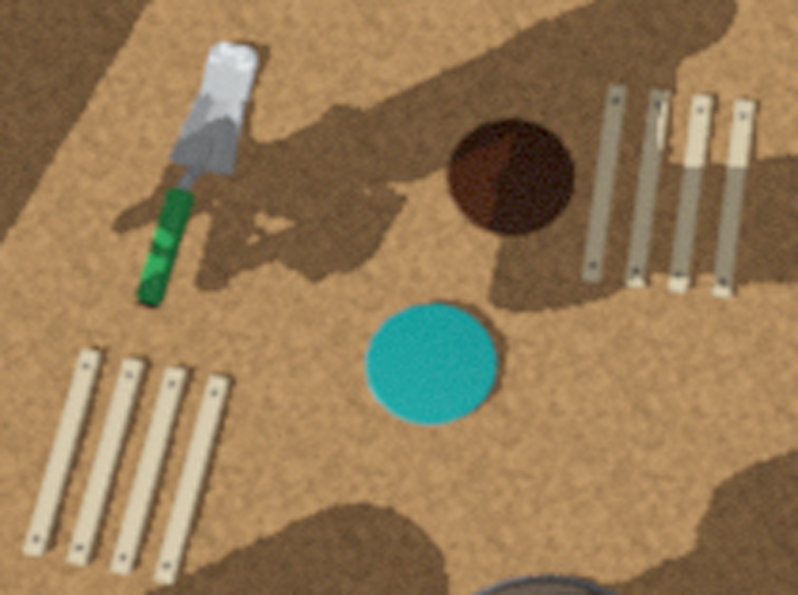

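The crop confirms it: the dark brown solid disc is at crop (512,177), the right-hand rack's first slat faces it at (605,183), and the trowel handle is at (165,245). I'll get the rack pose and trowel axis next.

```bash
python3 - <<'E'
from h import *
P=ray("top",[(272.4,170.1),(266.1,224.4),(306.1,174.1),(300.3,228.7)],.008); print(P.round(4))
c=P.mean(0); ax=(P[0]-P[1])+(P[2]-P[3]); print("rack c",c,"yaw",np.degrees(np.arctan2(ax[1],ax[0])),np.linalg.norm(P[0]-P[1]))
ay=(P[0]-P[2])+(P[1]-P[3]); print("yaw from y",np.degrees(np.arctan2(-ay[0],ay[1])), np.linalg.norm(ay)/2)
# trowel: handle top corners + nose
im=cv2.imread("pics/top0.png"); hsv=cv2.cvtColor(im,cv2.COLOR_BGR2HSV)
t=ray("top",[(171.5,158.0)],.008); print("nose",t)
# depth based handle check
d=np.load("pics/top0.npy")
m=ctrl.camera_model("top"); T=m["cam_to_world"]
def pt(u,v):
    z=d[v,u]; p=np.array([(u-m["cx"])/m["fx"]*z,(v-m["cy"])/m["fy"]*z,z]); return T[:3,:3]@p+T[:3,3]
for uv in [(153,215),(155,205),(151,223),(168,180),(170,165),(171,160),(244,195),(200,180)]: print(uv,pt(*uv).round(4))
E
```

```text
[[ 0.6006 -0.0542  0.008 ]
 [ 0.4064 -0.0353  0.008 ]
 [ 0.5886 -0.174   0.008 ]
 [ 0.3939 -0.1544  0.008 ]]
rack c [ 0.49737061 -0.10447233  0.008     ] yaw -5.666113227345323 0.19515525868673717
yaw from y -5.879452670576111 0.12004402442132632
nose [[0.63745771 0.30667518 0.008     ]]
(153, 215) [0.4243 0.3479 0.0611]
(155, 205) [0.4604 0.346  0.0489]
(151, 223) [0.3974 0.3536 0.0584]
(168, 180) [0.5582 0.3159 0.0025]
(170, 165) [0.6114 0.3104 0.009 ]
(171, 160) [0.6294 0.3075 0.0107]
(244, 195) [0.5092 0.0444 0.0048]
(200, 180) [ 0.5618  0.203  -0.0038]
```

{"api": "apply_moves", "payload": {"motion": [[[3,-5,0],6],[[6,-9.5,-0.5],12],[[9,-14,-1],15],[[12,-18.5,-2],15],[[14,-23,-2],15],[[15.4,-26.1,-2],15],[[15.4,-26.1,-2],15],[[15.4,-26.1,-2],15],[[15.4,-26.1,-2],15]], "hand": 8}}

```text
clock: 1.0
tool_pos: [0.4541, 0.3441, 0.2065]
orientation: [180.0, 0.0, -101.4]
force: [-1.5, -0.0, -0.3]
opening: 0.08
```

```bash
python3 - <<'E'
from h import *
o=ctrl.get_obs(); print(o["clock"],o["tool_pos"],o["orientation"],o["joint_pos"])
T=wristT(); np.save("pics/w1T.npy",T)
im,d=ctrl.snapshot("wrist"); cv2.imwrite("pics/w1.png",im); np.save("pics/w1.npy",d)
E
```

```text
1.0 [0.45406967 0.34406699 0.20651272] [ 1.79995936e+02  1.17366400e-02 -1.01408827e+02] [ 5.68208790e+01  1.15040861e+01 -1.45652872e+01 -9.04860644e-03
 -6.39212348e+01  2.17742712e+01]
```

View pics/w1.png

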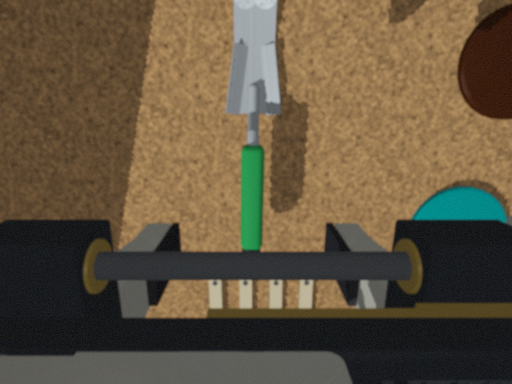

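The wrist view shows the green handle from (253,147) down to about (252,248), with the blade from (253,112) up to (256,0).

```bash
python3 - <<'E'
from h import *
T=np.load("pics/w1T.npy"); im=cv2.imread("pics/w1.png"); hsv=cv2.cvtColor(im,cv2.COLOR_BGR2HSV); d=np.load("pics/w1.npy")
g=cv2.inRange(hsv,(45,100,30),(80,255,255))
for v in (150,160,180,200,220,240):
    u=np.nonzero(g[v,200:300])[0]+200; a=ray("wrist",[(u.min()-.5,v),(u.max()+.5,v)],.055,T); print(v,u.min(),u.max(),a.mean(0).round(4),np.linalg.norm(a[0]-a[1]).round(4), d[v,(u.min()+u.max())//2])
ys=np.nonzero(g[:260,200:300].any(1))[0]; print(ys.min(),ys.max(), ray("wrist",[(253,ys.min()),(252,ys.max())],.058,T))
print(ray("wrist",[(229,111),(281,111)],.012,T),"blade rear", ray("wrist",[(236.5,35),(277.5,35)],.004,T))
# nose profile heights along centerline via depth
m=ctrl.camera_model("wrist")
for v in (4,10,16,22,30,38,46,54,64,74,84,94,104):
    z=d[v,255]; p=T[:3,:3]@np.array([(255-m["cx"])/m["fx"]*z,(v-m["cy"])/m["fy"]*z,z])+T[:3,3]; print(v,p.round(4))
z=d[100,180];print(T[:3,:3]@np.array([(180-m["cx"])/m["fx"]*z,(100-m["cy"])/m["fy"]*z,z])+T[:3,3])
E
```

```text
150 242 262 [0.4809 0.3386 0.055 ] 0.0211 0.3085889
160 241 263 [0.4709 0.3406 0.055 ] 0.0234 0.30905682
180 241 262 [0.4506 0.3452 0.055 ] 0.0227 0.31550616
200 241 261 [0.4294 0.35   0.055 ] 0.0221 0.32062125
220 241 261 [0.4074 0.3544 0.055 ] 0.0225 0.32737127
240 241 260 [0.3847 0.3595 0.055 ] 0.0218 0.3333997
146 250 [[0.48504736 0.33675237 0.058     ]
 [0.37407303 0.35996442 0.058     ]]
[[0.52240857 0.35636933 0.012     ]
 [0.51110885 0.29981112 0.012     ]] blade rear [[0.59749538 0.3321983  0.004     ]
 [0.588926   0.28932877 0.004     ]]
4 [0.6209 0.3075 0.0098]
10 [0.6156 0.3086 0.0094]
16 [0.6104 0.3096 0.0084]
22 [0.605  0.3106 0.0078]
30 [0.5981 0.312  0.0055]
38 [0.5908 0.3134 0.0037]
46 [0.5836 0.3148 0.0009]
54 [0.5755 0.3164 0.0021]
64 [0.5654 0.3184 0.0036]
74 [0.5554 0.3204 0.0024]
84 [0.5447 0.3226 0.0109]
94 [0.5344 0.3246 0.0133]
104 [0.5241 0.3267 0.0146]
[ 0.54512572  0.40941411 -0.00061406]
```

{"api": "apply_moves", "payload": {"motion": [[[0.4,-0.1,-4],-0.5],[[0.4,-0.1,-8],-0.5],[[0.4,-0.1,-12],-0.5],[[0.4,-0.1,-15],-0.5],[[0.4,-0.1,-17],-0.5],[[0.4,-0.1,-18],-0.5],[[0.4,-0.1,-18],-0.5],[[0.4,-0.1,-18],-0.5]], "hand": 6}}

```text
clock: 1.85
tool_pos: [0.4583, 0.3436, 0.0273]
orientation: [-180.0, 0.0, -101.8]
force: [0.8, -0.4, 0.0]
opening: 0.0602
```

{"api": "apply_moves", "payload": {"motion": [[[0,0,0],0],[[0,0,0],0],[[0,0,0],0],[[0,0,0],0],[[0,0,0],0],[[0,0,0],0],[[0,0,0],0]], "hand": 0}}

```text
clock: 2.55
tool_pos: [0.4582, 0.3427, 0.0267]
orientation: [-180.0, 0.0, -101.9]
force: [-0.4, -0.3, 2.1]
opening: 0.0239
```

{"api": "apply_moves", "payload": {"motion": [[[0,0,1],0],[[0,0,2.5],0],[[0,0,4],0],[[0,0,5.5],0],[[0,0,7],0],[[0,0,8],0],[[0,0,8],0],[[0,0,8],0]]}}

```text
clock: 3.35
tool_pos: [0.4579, 0.3424, 0.1063]
orientation: [180.0, -0.0, -101.9]
force: [-0.1, -0.5, -1.8]
opening: 0.0238
```

```bash
cat >> h.py <<'E'
def wpts(d,T,uvs):
    m=ctrl.camera_model("wrist"); out=[]
    for u,v in uvs:
        z=d[v,u]; out.append(T[:3,:3]@np.array([(u-m["cx"])/m["fx"]*z,(v-m["cy"])/m["fy"]*z,z])+T[:3,3])
    return np.array(out)
def look(tag):
    T=wristT(); np.save(f"pics/{tag}T.npy",T)
    im,d=ctrl.snapshot("wrist"); cv2.imwrite(f"pics/{tag}.png",im); np.save(f"pics/{tag}.npy",d); return im,d,T
def tpose(d,T):
    "trowel centre line profile in tool frame: forward f (=-tool y), height over TCP"
    o=ctrl.get_obs(); p=wpts(d,T,[(254,v) for v in range(0,245,6)])
    from scipy.spatial.transform import Rotation as R
    q=(p-o["tool_pos"])@R.from_euler('xyz',o["orientation"],degrees=True).as_matrix()
    return np.c_[-q[:,1],-q[:,2],p]
E
python3 - <<'E'
from h import *
im,d,T=look("w2"); o=ctrl.get_obs(); print(o["clock"],o["tool_pos"],o["force"],o["moment"])
for v,r in zip(range(0,245,6),tpose(d,T)): print(v,(r*1000).round(1))
E
```

```text
3.4 [0.45774288 0.34214291 0.10589868] [-0.25956539  0.21451422 -1.99441445] [0.00895468 0.14592474 0.00208067]
0 [125.1 -25.4 579.9 315.5  80.4]
6 [121.9 -24.2 576.8 316.1  81.6]
12 [119.  -24.1 574.  316.7  81.7]
18 [116.3 -24.6 571.3 317.2  81.2]
24 [113.7 -26.  568.8 317.8  79.8]
30 [110.4 -24.3 565.6 318.4  81.5]
36 [107.6 -25.2 562.9 319.   80.6]
42 [104.6 -25.  559.9 319.6  80.8]
48 [101.5 -24.3 556.8 320.3  81.5]
54 [ 98.3 -23.3 553.7 320.9  82.6]
60 [ 95.4 -24.4 550.9 321.5  81.4]
66 [ 92.2 -23.3 547.7 322.2  82.6]
72 [ 88.3 -15.7 544.  323.   90.1]
78 [ 85.3 -14.8 541.  323.6  91. ]
84 [ 82.2 -14.4 538.  324.2  91.5]
90 [ 79.1 -13.  534.9 324.9  92.9]
96 [ 76.1 -12.9 532.  325.5  92.9]
102 [ 73.  -12.4 528.9 326.1  93.4]
108 [ 69.9 -12.2 525.9 326.7  93.7]
114 [ 66.8 -12.  522.9 327.4  93.9]
120 [ 63.7 -11.  519.8 328.   94.8]
126 [ 60.5 -10.3 516.8 328.6  95.5]
132 [ 57.7  -6.3 514.  329.2  99.6]
138 [ 55.   -2.3 511.3 329.8 103.6]
144 [ 52.5   2.9 508.9 330.3 108.8]
150 [ 50.    6.4 506.4 330.9 112.2]
156 [ 47.8  11.5 504.3 331.3 117.3]
162 [ 45.2  13.1 501.7 331.9 119. ]
168 [ 43.1  17.6 499.8 332.3 123.5]
174 [ 40.7  19.7 497.4 332.8 125.6]
180 [ 38.1  20.7 494.9 333.3 126.6]
186 [ 35.5  21.7 492.3 333.9 127.6]
192 [ 33.1  23.  489.9 334.4 128.9]
198 [ 30.1  22.8 487.  335.  128.7]
204 [ 27.4  23.5 484.4 335.5 129.4]
210 [ 26.3  28.7 483.3 335.8 134.6]
216 [ 24.5  31.5 481.6 336.2 137.4]
222 [ 21.8  31.8 478.9 336.7 137.7]
228 [ 19.5  33.  476.6 337.2 138.9]
234 [ 15.8  31.2 473.  337.9 137.1]
240 [ 12.7  30.6 470.  338.6 136.5]
```

View pics/w2.png

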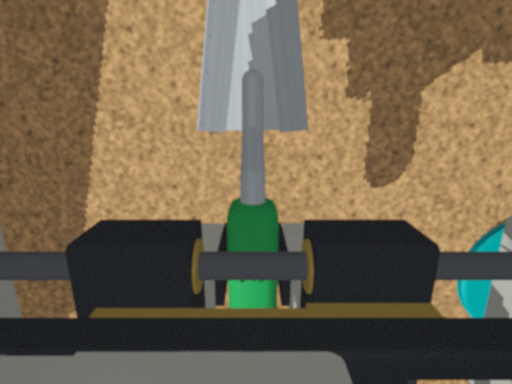

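{"api": "apply_moves", "payload": {"motion": [[[0,0,5],0],[[0,0,10],0],[[0,0,10],0],[[0,0,5],0],[[0,0,0],0],[[0,0,5],0],[[0,0,10],0],[[0,0,10],0],[[0,0,10],0]]}}

```text
clock: 4.3
tool_pos: [0.4583, 0.343, 0.2068]
orientation: [-180.0, 0.1, -101.9]
force: [-0.6, -0.3, -3.3]
opening: 0.0241
```

```bash
cat >> h.py <<'E'
def pitch(d,T):
    o=ctrl.get_obs()
    from scipy.spatial.transform import Rotation as R
    p=wpts(d,T,[(u,v) for v in range(0,62,2) for u in list(range(232,276,4))])
    q=(p-o["tool_pos"])@R.from_euler('xyz',o["orientation"],degrees=True).as_matrix()
    f=-q[:,1];z=-q[:,2]; ok=np.abs(z-np.median(z))<.012; a=np.polyfit(f[ok],z[ok],1); return np.degrees(np.arctan(a[0])), np.polyval(a,[.072,.130]), f.max(), ok.mean()
E
python3 - <<'E'
from h import *
d=np.load("pics/w2.npy");T=np.load("pics/w2T.npy")
im,d2,T2=look("w3"); o=ctrl.get_obs(); print(o["clock"],o["tool_pos"],o["force"],o["moment"])
print(pitch(d2,T2))
import types
E
```

```text
4.35 [0.45766849 0.34232243 0.2056752 ] [-0.75053065 -0.56023822 -2.31912795] [-0.03417805  0.14511434  0.04267584]
(np.float64(-4.895333908242173), array([-0.03096004, -0.03592763]), np.float64(0.12893337976932776), np.float64(0.9941348973607038))
```

View pics/w3.png

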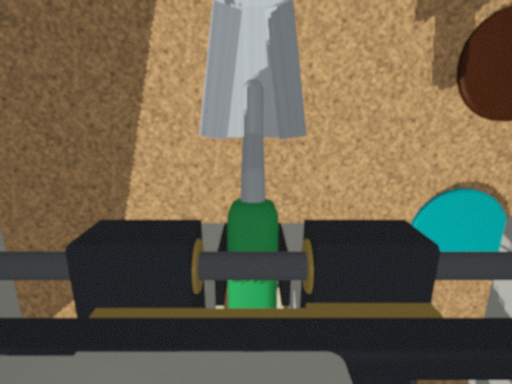

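Shaking tips it (now about 5° nose-down). I'll do more of the same to exceed the ~11° bend.

{"api": "apply_moves", "payload": {"motion": [[[0,0,-5],0],[[0,0,-10],0],[[0,0,-5],0],[[0,0,0],0],[[0,0,0],0],[[0,0,-5],0],[[0,0,-10],0],[[0,0,-5],0],[[0,0,0],0],[[0,0,0],0]]}}

```text
clock: 5.35
tool_pos: [0.4607, 0.3447, 0.2113]
orientation: [-179.7, 0.3, -101.8]
force: [0.6, 0.6, -0.8]
opening: 0.0235
```

```bash
python3 - <<'E'
from h import *
im,d2,T2=look("w4"); o=ctrl.get_obs(); print(o["clock"],o["tool_pos"])
print(pitch(d2,T2))
E
```

```text
5.4 [0.45920269 0.34373517 0.20845978]
(np.float64(-8.360772298798906), array([-0.039057  , -0.04758112]), np.float64(0.13381938592874057), np.float64(0.9941348973607038))
```

{"api": "apply_moves", "payload": {"motion": [[[0,0,-5],0],[[0,0,-10],0],[[0,0,-5],0],[[0,0,0],0],[[0,0,0],0],[[0,0,-5],0],[[0,0,-10],0],[[0,0,-5],0],[[0,0,0],0],[[0,0,0],0]]}}

```text
clock: 6.4
tool_pos: [0.4606, 0.3446, 0.2112]
orientation: [-179.7, 0.3, -101.8]
force: [0.1, 0.5, -1.7]
opening: 0.0235
```

{"api": "apply_moves", "payload": {"motion": [[[0,0,0],0],[[0,0,0],0]]}}

```text
clock: 6.6
tool_pos: [0.4572, 0.3417, 0.2049]
orientation: [179.9, -0.1, -101.9]
force: [0.2, -0.9, -1.8]
opening: 0.0237
```

```bash
python3 - <<'E'
from h import *
im,d2,T2=look("w5"); o=ctrl.get_obs(); print(o["clock"],o["tool_pos"])
print(pitch(d2,T2))
for v,r in zip(range(0,245,6),tpose(d2,T2)): print(v,(r*1000).round(1)[:2],end=';')
E
```

```text
6.65 [0.4572353  0.34159873 0.20488176]
(np.float64(-9.46628078062673), array([-0.04974167, -0.05941245]), np.float64(0.1347000986646305), np.float64(1.0))
0 [133.8 -56.7];6 [131.3 -59.8];12 [127.6 -58.3];18 [123.9 -57.2];24 [120.8 -58.3];30 [117.5 -59.1];36 [113.9 -58.9];42 [110.1 -57.1];48 [106.3 -55.4];54 [102.6 -54.6];60 [ 99.  -54.5];66 [ 95.4 -54.1];72 [ 91.4 -50.8];78 [ 87.9 -51.5];84 [ 84.1 -49.1];90 [ 80.5 -49.1];96 [ 76.8 -49. ];102 [ 73.  -36.5];108 [ 69.5 -35.1];114 [ 66.  -33.2];120 [ 62.4 -33.1];126 [ 59.  -31.2];132 [ 55.6 -28.8];138 [ 52.2 -27.9];144 [ 48.8 -25.9];150 [ 46.6 -16.6];156 [44.3 -9.2];162 [42.5 -0.8];168 [40.6  5.4];174 [38.1  8. ];180 [35.5 10.1];186 [32.9 12.1];192 [30.4 13.8];198 [27.6 14.8];204 [26.7 21.4];210 [24.8 24.5];216 [22.2 25.3];222 [19.1 24.9];228 [16.6 26.1];234 [13.8 26.5];240 [11.6 28.2];
```

View pics/w5.png

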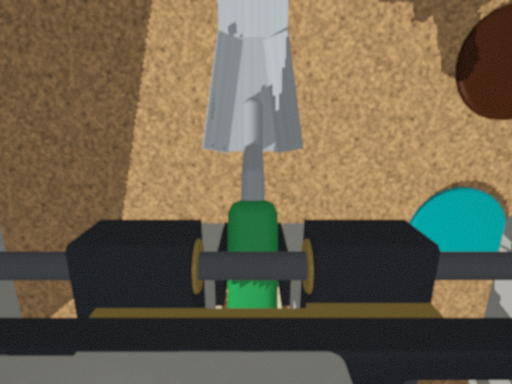

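Pitch is now about 16°. One more cycle for margin, then I'll swing round to the approach line.

{"api": "apply_moves", "payload": {"motion": [[[0,0,-5],0],[[0,0,-10],0],[[0,0,-5],0],[[0,0,0],0],[[0,0,0],0],[[1.5,-0.5,0],-6],[[3,-1,0],-14],[[4,-2,0],-22],[[5,-3,0],-30],[[6,-4,0],-38]]}}

```text
clock: 7.65
tool_pos: [0.5179, 0.3017, 0.2052]
orientation: [180.0, -0.1, -140.2]
force: [0.2, -0.6, -2.5]
opening: 0.0238
```

{"api": "apply_moves", "payload": {"motion": [[[1,0,0],-8],[[1.5,0,0],-16],[[1.8,-0.2,0],-24],[[1.8,-0.2,0],-32],[[1.8,-0.2,0],-40],[[1.8,-0.2,0],-46],[[1.8,-0.2,0],-46],[[1.8,-0.2,0],-46],[[1.8,-0.2,0],-46]]}}

```text
clock: 8.55
tool_pos: [0.536, 0.3005, 0.2061]
orientation: [-180.0, -0.0, 174.2]
force: [0.8, 0.3, -1.5]
opening: 0.0238
```

```bash
python3 - <<'E'
from h import *
im,d2,T2=look("w6"); o=ctrl.get_obs(); print(o["clock"],o["tool_pos"],o["orientation"])
for v,r in zip(range(0,245,6),tpose(d2,T2)): print(v,(r*1000).round(1)[:2],end=';')
s,_=ctrl.snapshot("scene"); cv2.imwrite("pics/s6.png",s)
E
```

```text
8.6 [0.53603558 0.30049699 0.20627205] [-1.79985507e+02 -1.45415016e-02  1.74209402e+02]
0 [136.  -62.1];6 [132.7 -62.4];12 [129.3 -62.5];18 [125.6 -61.6];24 [122.3 -62.3];30 [118.8 -62.4];36 [115.  -60.9];42 [111.2 -60. ];48 [107.6 -59.6];54 [103.7 -57.6];60 [ 99.9 -56.5];66 [ 96.3 -56.4];72 [ 92.5 -55.3];78 [ 88.7 -53.1];84 [ 85.  -53.4];90 [ 81.2 -50.2];96 [ 77.5 -51.3];102 [ 73.7 -39.7];108 [ 70.1 -38.4];114 [ 66.6 -35.7];120 [ 63.1 -34.5];126 [ 59.6 -32.9];132 [ 56.1 -30.9];138 [ 52.7 -29. ];144 [ 49.2 -28.6];150 [ 47.  -18.1];156 [ 44.8 -10.4];162 [42.9 -2.4];168 [40.8  3.2];174 [38.7  7.5];180 [36.2  9.9];186 [33.2 10.4];192 [30.9 13. ];198 [28.5 15.3];204 [27.8 22.6];210 [24.8 22.3];216 [22.9 25.2];222 [19.9 25. ];228 [17.1 25.6];234 [14.6 26.7];240 [12.1 27.7];
```

View pics/w6.png

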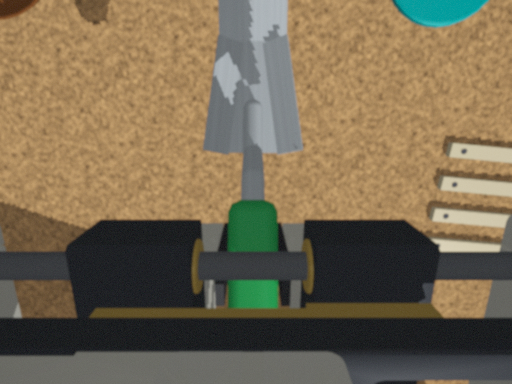

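View pics/s6.png

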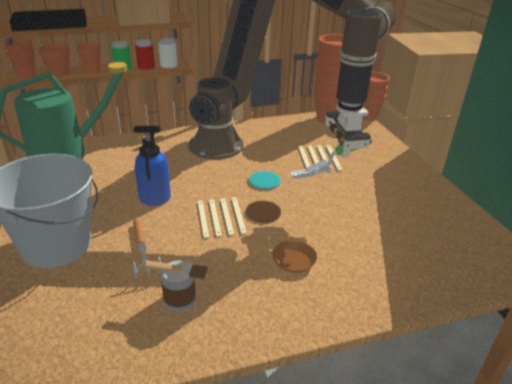

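{"api": "apply_moves", "payload": {"motion": [[[0,0,-3],0],[[0,0,-6],0],[[0,0,-9],0],[[0,0,-11],0],[[0,0,-12.5],0],[[0,0,-13.2],0],[[0,0,-13.2],0],[[0,0,-13.2],0]]}}

```text
clock: 9.45
tool_pos: [0.5366, 0.3009, 0.0753]
orientation: [180.0, 0.0, 174.1]
force: [-0.4, 0.3, -1.4]
opening: 0.0238
```

```bash
python3 - <<'E'
from h import *
o=ctrl.get_obs(); print(o["clock"],o["tool_pos"],o["force"],o["moment"])
t,d=ctrl.snapshot("top"); cv2.imwrite("pics/t7.png",cv2.resize(t[150:270,150:320],None,fx=4.6,fy=4.6,interpolation=cv2.INTER_CUBIC))
im,d2,T2=look("w7"); print(pitch(d2,T2))
E
```

```text
9.45 [0.53662766 0.3009156  0.07532013] [-0.35866439  0.25770418 -1.43242183] [ 0.20501269 -0.10233505  0.01917813]
(np.float64(-9.75258086115635), array([-0.05236094, -0.06232985]), np.float64(0.13636231605704183), np.float64(0.9970674486803519))
```

View pics/t7.png

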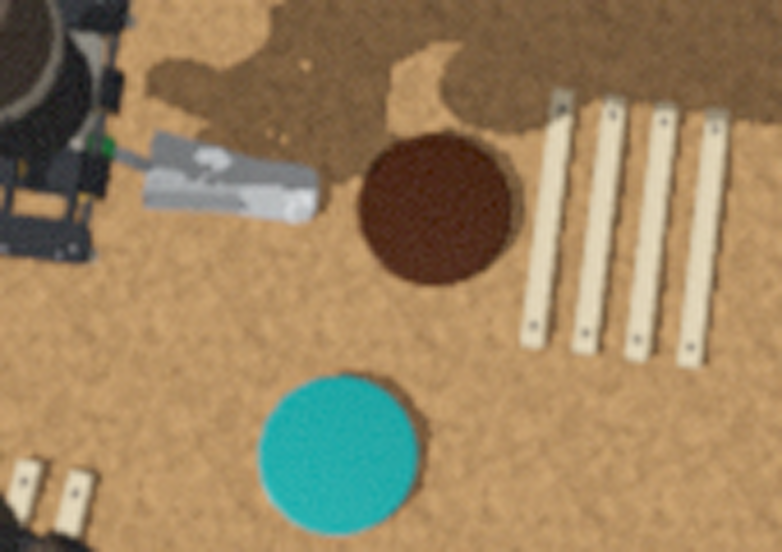

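View pics/w7.png

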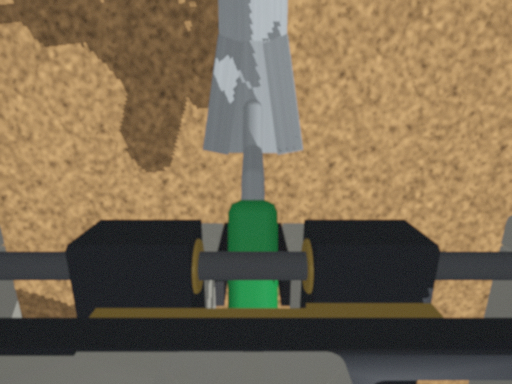

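Clean view now: stand centre at crop (436,208), nose at (316,197), and the trowel axis passes close to the stand and rack centres. I'll recompute distances.

```bash
python3 - <<'E'
from h import *
f=lambda p:(p[0]/4.6+150-.4,p[1]/4.6+150-.4)
P=ray("top",[f(p) for p in [(564,90),(534,347),(717,110),(691,366)]],.008); c=P.mean(0)
ax=(P[0]-P[1])+(P[2]-P[3]);ay=(P[0]-P[2])+(P[1]-P[3])
y1=np.degrees(np.arctan2(ax[1],ax[0]));y2=np.degrees(np.arctan2(-ay[0],ay[1])); print(c,y1,y2)
yw=np.radians((y1+y2)/2); R=np.array([[np.cos(yw),np.sin(yw)],[-np.sin(yw),np.cos(yw)]])
for n,p,z in [("stand",(436,208),.012),("nose",(317,197),.010),("rear",(147,178),.03)]:
    w=ray("top",[f(p)],z)[0]; print(n,w.round(4),(R@(w-c)[:2]).round(4))
print((R@(np.array([.5366,.3009])-c[:2])).round(4))
E
```

```text
[ 0.49776495 -0.1029623   0.008     ] -5.546442941055292 -6.094137464763977
stand [0.5087 0.0429 0.012 ] [-0.0039  0.1462]
nose [0.5157 0.1342 0.01  ] [-0.0062  0.2377]
rear [0.524  0.2615 0.03  ] [-0.0109  0.3652]
[-0.0023  0.4057]
```

{"api": "apply_moves", "payload": {"motion": [[[0,0,-0.2],0],[[0,0,-0.4],0],[[0,0,-0.5],0],[[0,0,-0.5],0],[[0,0,-0.5],0]]}}

```text
clock: 10.05
tool_pos: [0.5361, 0.3005, 0.0695]
orientation: [-180.0, -0.0, 174.1]
force: [0.5, 0.5, -1.6]
opening: 0.0239
```

{"api": "apply_moves", "payload": {"motion": [[[0,0,-0.1],0],[[0,0,-0.2],0],[[0,0,-0.2],0],[[0,0,-0.2],0]]}}

```text
clock: 10.45
tool_pos: [0.5361, 0.3005, 0.0675]
orientation: [-180.0, -0.0, 174.1]
force: [-0.0, -0.8, -2.9]
opening: 0.0238
```

{"api": "apply_moves", "payload": {"motion": [[[0,0,-0.1],0],[[0,0,-0.2],0],[[0,0,-0.2],0],[[0,0,-0.2],0]]}}

```text
clock: 10.85
tool_pos: [0.5363, 0.3008, 0.0658]
orientation: [180.0, 0.0, 174.1]
force: [-0.5, 1.1, 0.4]
opening: 0.024
```

{"api": "apply_moves", "payload": {"motion": [[[0,0,0],0],[[0,0,0],0]]}}

```text
clock: 11.05
tool_pos: [0.5363, 0.3008, 0.0658]
orientation: [180.0, 0.0, 174.1]
force: [0.3, 1.5, 0.7]
opening: 0.0239
```

```bash
python3 - <<'E'
from h import *
o=ctrl.get_obs(); print(o["clock"],o["tool_pos"],o["force"],o["moment"])
im,d2,T2=look("w8"); print(pitch(d2,T2)); o=ctrl.get_obs(); print(o["force"],o["moment"])
s,d=ctrl.snapshot("scene"); cv2.imwrite("pics/s8.png",cv2.resize(s[130:260,190:370],None,fx=4.4,fy=4.4,interpolation=cv2.INTER_CUBIC)); o=ctrl.get_obs(); print(o["force"],o["moment"])
E
```

```text
11.05 [0.53632014 0.30079977 0.06578182] [0.32964787 1.53006308 0.70934745] [ 0.32615752  0.04446221 -0.06289949]
(np.float64(-9.805890439073474), array([-0.05163974, -0.06166422]), np.float64(0.13621056842921103), np.float64(0.9941348973607038))
[-0.80882423  2.34989763  1.24766842] [ 0.34904892 -0.00880611  0.00656745]
[-0.55449628  1.263901    0.8354277 ] [ 0.39097116  0.00202115 -0.07166074]
```

View pics/s8.png

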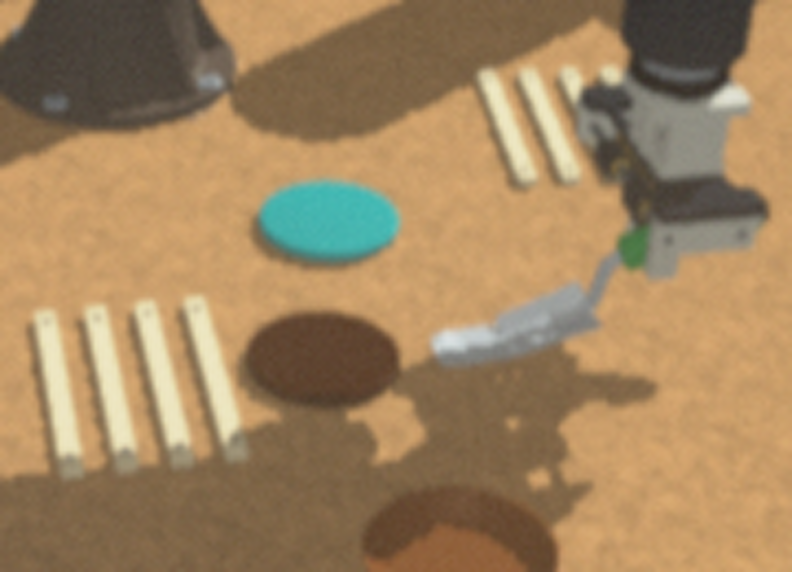

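Contact is light, with the nose on the bench at crop (440,350) facing the stand. I'll slide forward.

{"api": "apply_moves", "payload": {"motion": [[[-0.1,-0.6,0.05],0],[[-0.15,-1.4,0.05],0],[[-0.2,-2.2,0.05],0],[[-0.3,-2.8,0.05],0],[[-0.3,-3.2,0.05],0],[[-0.4,-3.6,0.05],0],[[-0.4,-4,0.05],0],[[-0.4,-4,0.05],0]]}}

```text
clock: 11.95
tool_pos: [0.532, 0.2599, 0.066]
orientation: [-180.0, -0.0, 174.1]
force: [0.6, -0.7, -1.5]
opening: 0.0238
```

{"api": "apply_moves", "payload": {"motion": [[[-0.05,-0.4,0],0],[[-0.1,-0.8,0],0],[[-0.1,-1.2,0],0],[[-0.15,-1.6,0],0],[[-0.2,-2,0],0],[[-0.2,-2,0],0]]}}

```text
clock: 12.55
tool_pos: [0.5299, 0.2397, 0.066]
orientation: [-180.0, -0.0, 174.1]
force: [0.4, -0.4, -0.8]
opening: 0.0238
```

```bash
python3 - <<'E'
from h import *
o=ctrl.get_obs(); print(o["clock"],o["tool_pos"],o["force"],o["moment"])
s,d=ctrl.snapshot("scene"); cv2.imwrite("pics/s9.png",cv2.resize(s[130:260,190:370],None,fx=4.4,fy=4.4,interpolation=cv2.INTER_CUBIC))
t,d=ctrl.snapshot("top"); cv2.imwrite("pics/t9.png",cv2.resize(t[150:270,150:320],None,fx=4.6,fy=4.6,interpolation=cv2.INTER_CUBIC))
E
```

```text
12.55 [0.52987956 0.23972056 0.06599017] [ 0.39162805 -0.38266557 -0.82001195] [-0.26789909 -0.23099243  0.02323899]
```

View pics/s9.png

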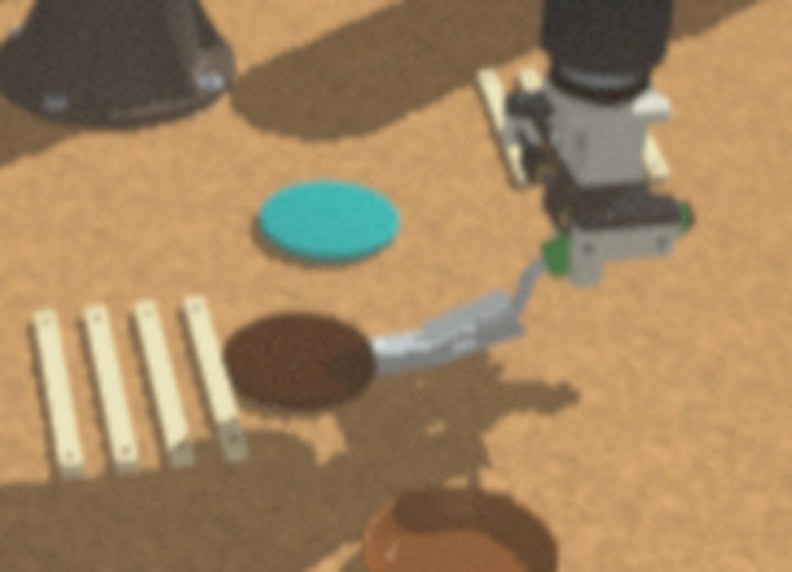

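View pics/t9.png

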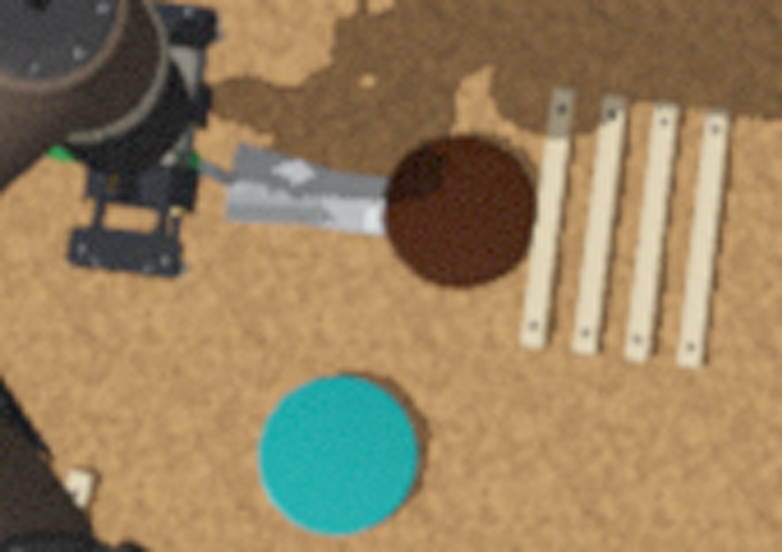

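The stand is now against the slat (crop (460,210)). I'll push on under it.

{"api": "apply_moves", "payload": {"motion": [[[-0.05,-0.4,0],0],[[-0.1,-0.8,0],0],[[-0.1,-1.2,0],0],[[-0.15,-1.6,0],0],[[-0.15,-1.6,0],0]]}}

```text
clock: 13.15
tool_pos: [0.5285, 0.2238, 0.066]
orientation: [-180.0, -0.0, 174.1]
force: [0.5, -0.5, -1.5]
opening: 0.0239
```

```bash
cat >> h.py <<'E'
def two(tag):
    o=ctrl.get_obs(); print(o["clock"],o["tool_pos"],o["force"],o["moment"])
    s,d=ctrl.snapshot("scene"); t,d=ctrl.snapshot("top")
    a=cv2.resize(s[140:260,190:370],(720,480),interpolation=cv2.INTER_CUBIC); b=cv2.resize(t[150:270,150:320],None,fx=4.6,fy=4.6,interpolation=cv2.INTER_CUBIC)
    cv2.imwrite(f"pics/s{tag}.png",a); cv2.imwrite(f"pics/t{tag}.png",b)
    cv2.imwrite(f"pics/b{tag}.png",np.hstack([cv2.resize(a,(400,300)),cv2.resize(b,(400,300))]))
E
python3 -c "
from h import *
two('10')"
```

```text
13.15 [0.52846483 0.22379932 0.06604743] [ 0.47035982 -0.49197789 -1.53781902] [-0.20685808 -0.23246451  0.12502675]
```

View pics/s10.png

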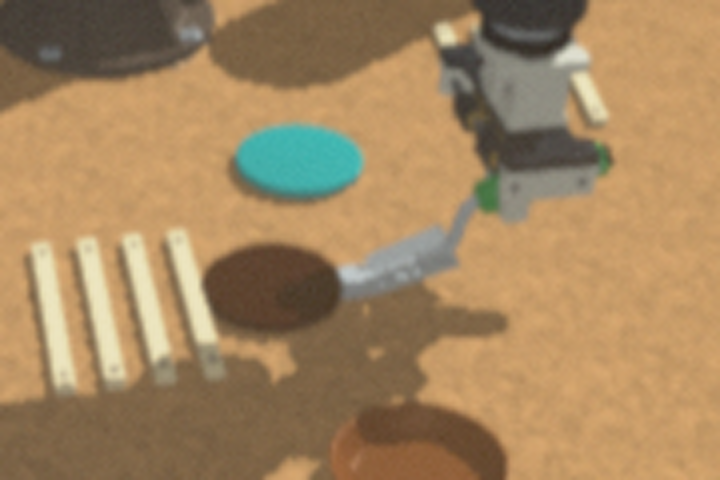

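{"api": "apply_moves", "payload": {"motion": [[[-0.05,-0.4,0],0],[[-0.1,-0.8,0],0],[[-0.1,-1.2,0],0],[[-0.15,-1.6,0],0],[[-0.15,-1.6,0],0]]}}

```text
clock: 13.75
tool_pos: [0.5269, 0.2078, 0.066]
orientation: [-180.0, -0.0, 174.1]
force: [0.7, -0.5, -1.1]
opening: 0.024
```

```bash
python3 -c "
from h import *
two('11')"
```

```text
13.75 [0.52691278 0.20780663 0.066027  ] [ 0.65569603 -0.47175059 -1.13501542] [-0.19609581 -0.24157215  0.08804701]
```

View pics/b11.png

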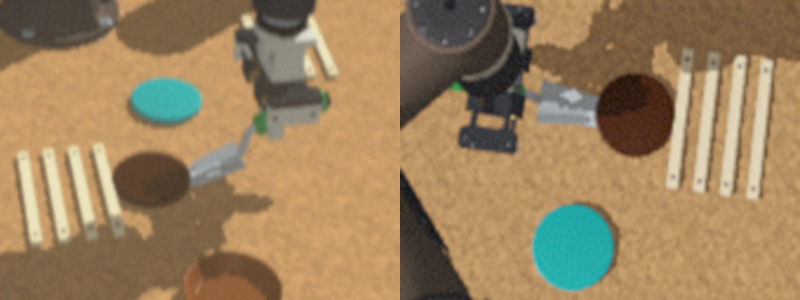

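{"api": "apply_moves", "payload": {"motion": [[[0,0,0.3],0],[[0,0,0.6],0],[[0,-0.05,0.9],0],[[0,-0.1,1.2],0],[[0,-0.15,1.5],0],[[0,-0.25,1.8],0],[[0,-0.3,2.1],0],[[0,-0.4,2.4],0],[[0,-0.5,2.7],0],[[0,-0.5,2.7],0]]}}

```text
clock: 14.85
tool_pos: [0.5273, 0.2035, 0.0936]
orientation: [180.0, 0.0, 174.1]
force: [1.2, 0.9, -2.6]
opening: 0.0238
```

```bash
python3 -c "
from h import *
two('12')
im,d2,T2=look('w12'); print(pitch(d2,T2))"
```

```text
14.85 [0.52733403 0.20351309 0.09356482] [ 1.21349869  0.91975851 -2.56236634] [ 0.36426425 -0.06598932 -0.02385622]
(np.float64(-10.513490348342303), array([-0.05196339, -0.06272718]), np.float64(0.1348085189212327), np.float64(0.9354838709677419))
```

View pics/s12.png

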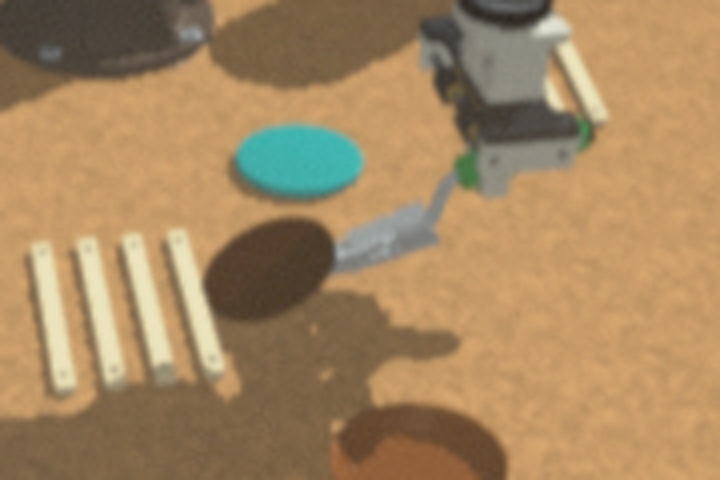

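View pics/w12.png

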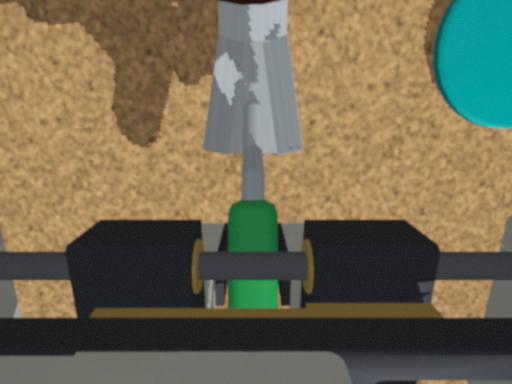

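Stand tilted about 20° on the blade, braced at the slat, and the grip isn't slipping. On to about 37°.

{"api": "apply_moves", "payload": {"motion": [[[0,-0.1,0.3],0],[[0,-0.25,0.6],0],[[0,-0.4,0.9],0],[[0,-0.55,1.2],0],[[0,-0.75,1.5],0],[[-0.05,-0.95,1.8],0],[[-0.1,-1.1,2],0],[[-0.1,-1.1,2],0],[[-0.1,-1.1,2],0]]}}

```text
clock: 15.9
tool_pos: [0.5261, 0.1926, 0.1131]
orientation: [180.0, 0.0, 174.1]
force: [0.6, 0.6, -1.8]
opening: 0.0235
```

```bash
python3 -c "
from h import *
two('13')
im,d2,T2=look('w13'); print(pitch(d2,T2))"
```

```text
15.9 [0.52613979 0.19255721 0.11310145] [ 0.62408355  0.57253403 -1.84098114] [ 0.43669749 -0.05605929  0.00536056]
(np.float64(-9.927254057781807), array([-0.0523113 , -0.06246235]), np.float64(0.13638613387389667), np.float64(0.9970674486803519))
```

View pics/s13.png

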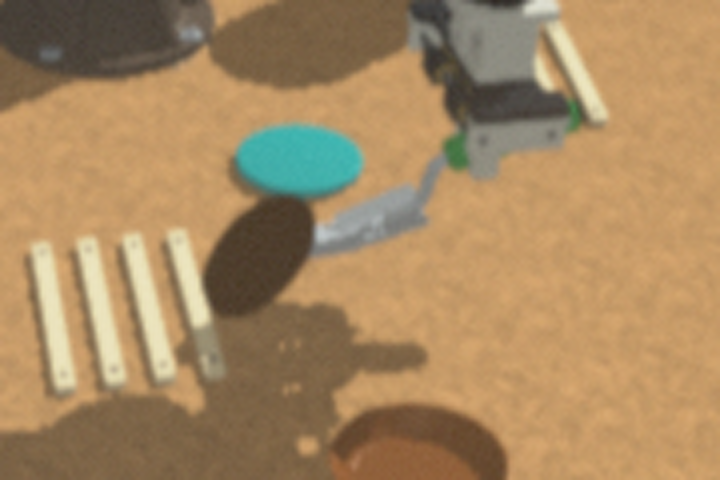

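View pics/t13.png

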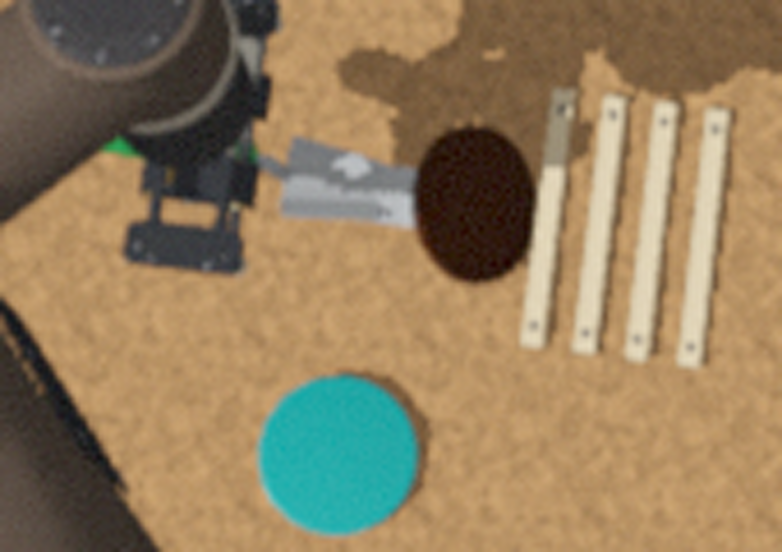

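Tilt is about 38–40° and held for over 0.2 s. I'll continue along the arc to near vertical.

{"api": "apply_moves", "payload": {"motion": [[[0,-0.3,0.4],0],[[0,-0.6,0.7],0],[[-0.1,-0.9,1],0],[[-0.1,-1.2,1.3],0],[[-0.15,-1.5,1.6],0],[[-0.2,-1.9,1.8],0],[[-0.2,-2.3,2],0],[[-0.25,-2.7,2.2],0],[[-0.3,-3,2.3],0],[[-0.3,-3,2.3],0]]}}

```text
clock: 17.05
tool_pos: [0.5231, 0.1622, 0.1362]
orientation: [-180.0, 0.0, 174.1]
force: [1.0, 0.1, -1.8]
opening: 0.0238
```

```bash
python3 -c "
from h import *
two('14')
im,d2,T2=look('w14'); print(pitch(d2,T2))"
```

```text
17.05 [0.52307415 0.16216154 0.13619578] [ 0.98310471  0.05482669 -1.78857817] [ 0.28714763 -0.03949511  0.0004714 ]
(np.float64(-9.794611186139461), array([-0.0521934 , -0.06220612]), np.float64(0.1365173338409282), np.float64(1.0))
```

View pics/s14.png

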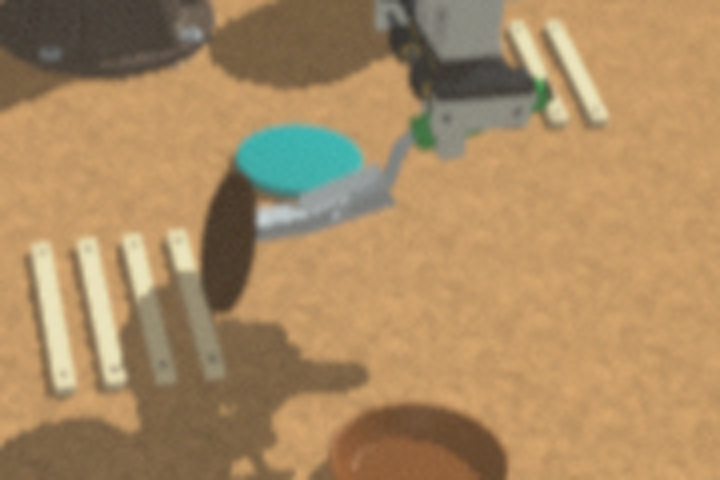

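View pics/t14.png

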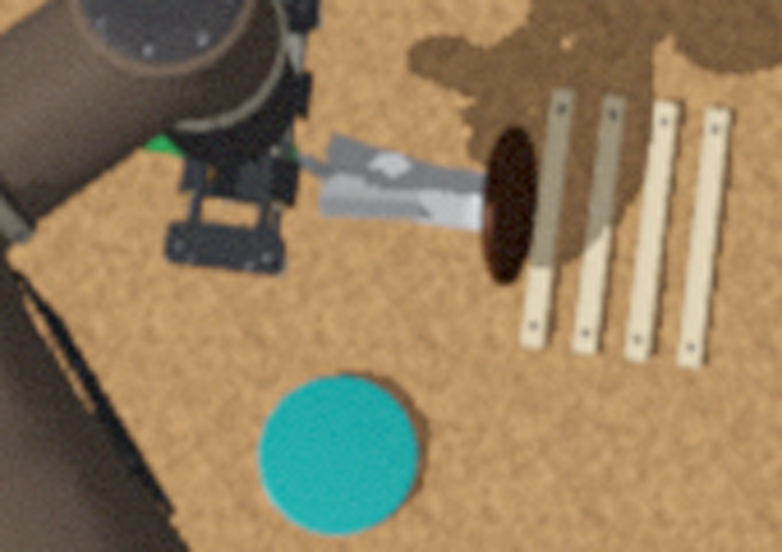

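Now about 75°. I'll push over.

{"api": "apply_moves", "payload": {"motion": [[[-0.05,-0.4,0.1],0],[[-0.1,-0.8,0.2],0],[[-0.1,-1.2,0.2],0],[[-0.15,-1.6,0.2],0],[[-0.2,-2,0.2],0],[[-0.25,-2.4,0.2],0],[[-0.3,-2.8,0.2],0],[[-0.35,-3.2,0.2],0],[[-0.35,-3.6,0.2],0],[[-0.4,-3.9,0.2],0]]}}

```text
clock: 18.2
tool_pos: [0.5192, 0.1232, 0.1381]
orientation: [-180.0, 0.0, 174.1]
force: [-0.0, 0.4, -2.1]
opening: 0.0239
```

```bash
python3 -c "
from h import *
two('15')"
```

```text
18.2 [0.51916635 0.12320486 0.13807097] [-0.02113621  0.38321237 -2.1075555 ] [ 0.18926242 -0.05803302 -0.01869052]
```

View pics/s15.png

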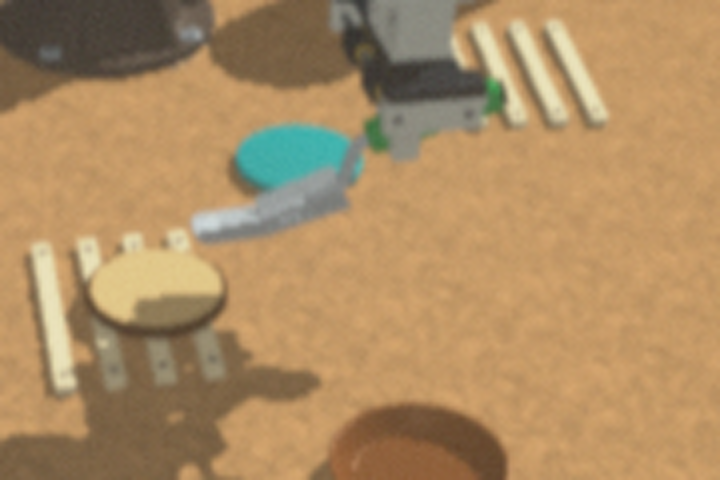

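View pics/t15.png

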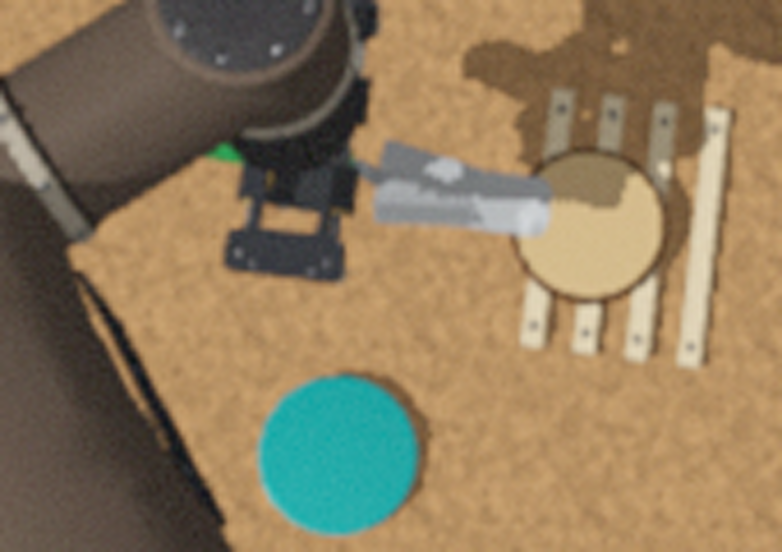

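The stand lies bare face up on the slats (crop centre (590,225)). I'll retreat with the trowel and lay it down.

{"api": "apply_moves", "payload": {"motion": [[[0.2,2,0],0],[[0.6,6,0],0],[[1,10,0],0],[[1.4,14,-1],0],[[1.8,18,-3],0],[[2,20,-5],0],[[2,20,-6],0],[[2,20,-6.5],0],[[2,20,-6.7],0],[[2,20,-6.7],0]]}}

```text
clock: 19.3
tool_pos: [0.5394, 0.3228, 0.0715]
orientation: [180.0, 0.0, 174.1]
force: [0.7, -0.7, -0.9]
opening: 0.0237
```

{"api": "apply_moves", "payload": {"motion": [[[0,0,-0.2],0],[[0,0,-0.4],0],[[0,0,-0.6],0],[[0,0,-0.8],0],[[0,0,-1],0]]}}

```text
clock: 19.8
tool_pos: [0.5397, 0.3242, 0.0617]
orientation: [179.9, 0.1, 174.1]
force: [-0.7, 1.6, 3.2]
opening: 0.0242
```

{"api": "apply_moves", "payload": {"motion": [[[0,0.3,0.1],0],[[0.1,0.8,0.1],0],[[0.1,1.2,0.1],0]]}}

```text
clock: 20.1
tool_pos: [0.5401, 0.3358, 0.0618]
orientation: [-180.0, -0.0, 174.1]
force: [0.5, -0.7, -1.3]
opening: 0.0238
```

```bash
python3 -c "
from h import *
o=ctrl.get_obs(); print(o['tool_pos'],o['force'])
im,d2,T2=look('w16'); print(pitch(d2,T2))
o=ctrl.get_obs(); print(o['tool_pos'],o['force'])
for v,r in zip(range(0,100,6),tpose(d2,T2)): print(v,(r*1000).round(1)[[0,1,4]],end=';')
"
```

```text
[0.54007896 0.33576303 0.06180414] [ 0.54834048 -0.71014411 -1.29463998]
(np.float64(-9.534664890975781), array([-0.04891333, -0.05865528]), np.float64(0.13577272844241578), np.float64(0.9970674486803519))
[0.54013547 0.3363889  0.06183608] [ 0.43804325  0.55521283 -0.21623899]
0 [135.3 -57.8   4.1];6 [132.1 -57.9   3.9];12 [128.7 -57.9   4. ];18 [125.8 -59.7   2.2];24 [122.  -58.3   3.5];30 [118.3 -56.9   4.9];36 [115.1 -58.5   3.4];42 [111.3 -56.9   5. ];48 [107.8 -57.    4.9];54 [103.9 -54.8   7.1];60 [100.2 -54.    7.8];66 [ 96.3 -51.1  10.7];72 [ 92.7 -50.4  11.5];78 [ 89.1 -50.6  11.3];84 [ 85.3 -48.7  13.2];90 [ 81.7 -48.5  13.4];96 [ 77.8 -39.9  21.9];
```

Pulling back while lowering turns it flat gently, so I'll continue that way.

{"api": "apply_moves", "payload": {"motion": [[[0,0.5,-0.15],0],[[0.1,1,-0.3],0],[[0.1,1.5,-0.45],0],[[0.2,2,-0.6],0],[[0.2,2.5,-0.75],0],[[0.3,3,-0.75],0]]}}

```text
clock: 20.75
tool_pos: [0.543, 0.3658, 0.0543]
orientation: [-180.0, -0.0, 174.1]
force: [-1.3, -1.7, 0.4]
opening: 0.0239
```

{"api": "apply_moves", "payload": {"motion": [[[0,0.5,-0.15],0],[[0.1,1,-0.3],0],[[0.1,1.5,-0.45],0],[[0.2,2,-0.6],0],[[0.2,2.5,-0.75],0],[[0.3,3,-0.75],0]]}}

```text
clock: 21.35
tool_pos: [0.546, 0.3958, 0.0467]
orientation: [-180.0, -0.0, 174.1]
force: [-1.2, -1.4, 1.4]
opening: 0.0236
```

```bash
python3 -c "
from h import *
o=ctrl.get_obs(); print(o['tool_pos'],o['force'])
im,d2,T2=look('w17'); print(pitch(d2,T2))
"
```

```text
[0.54599963 0.39583795 0.04672554] [-1.16081551 -1.39737044  1.38098909]
(np.float64(-7.521728631979429), array([-0.03712607, -0.0447843 ]), np.float64(0.1320103812640933), np.float64(1.0))
```

{"api": "apply_moves", "payload": {"motion": [[[0,0.4,-0.2],0],[[0.1,0.8,-0.4],0],[[0.1,1.2,-0.6],0],[[0.1,1.6,-0.8],0],[[0.2,2,-1],0],[[0.2,2,-1.2],0],[[0.2,2,-1.4],0],[[0.2,2,-1.6],0],[[0.2,2,-1.6],0]]}}

```text
clock: 22.3
tool_pos: [0.5484, 0.4161, 0.0312]
orientation: [179.9, 0.0, 174.1]
force: [0.1, 2.4, 2.5]
opening: 0.0241
```

```bash
python3 -c "
from h import *
o=ctrl.get_obs(); print(o['tool_pos'],o['force'])
im,d2,T2=look('w18'); print(pitch(d2,T2))
"
```

```text
[0.5484394  0.41611299 0.03116959] [0.13024585 2.39671676 2.46001038]
(np.float64(-0.8468235940763197), array([-0.02772525, -0.02858254]), np.float64(0.12644357670008233), np.float64(1.0))
```

{"api": "apply_moves", "payload": {"motion": [[[0,0,-0.15],0],[[0,0,-0.3],0],[[0,0,-0.35],0],[[0,0,-0.35],0]]}}

```text
clock: 22.75
tool_pos: [0.5482, 0.4156, 0.0276]
orientation: [180.0, 0.0, 174.1]
force: [0.7, 2.5, 3.2]
opening: 0.0237
```

{"api": "apply_moves", "payload": {"motion": [[[0,0,0],0],[[0,0,0],0],[[0,0,0],0],[[0,0,0],0],[[0,0,0],0]], "hand": 6}}

```text
clock: 23.25
tool_pos: [0.548, 0.4153, 0.0273]
orientation: [-180.0, -0.0, 174.1]
force: [-0.2, -0.4, -0.2]
opening: 0.057
```

{"api": "apply_moves", "payload": {"motion": [[[0,0,3],0],[[0,0,7],0],[[0,0,11],0],[[0,4,15],0],[[0,8,18],0],[[0,12,18],0],[[0,12,18],0]]}}

```text
clock: 23.95
tool_pos: [0.5476, 0.5405, 0.208]
orientation: [179.9, 0.1, 174.3]
force: [0.2, 0.2, -1.0]
opening: 0.06
```

```bash
python3 - <<'E'
from h import *
two('19')
im,d,T=look('w19')
t,dt=ctrl.snapshot("top"); cv2.imwrite("pics/t20.png",t)
m=ctrl.camera_model("top"); Tt=m["cam_to_world"]
v,u=np.mgrid[0:384,0:512]; P=np.stack([(u-m["cx"])/m["fx"]*dt,(v-m["cy"])/m["fy"]*dt,dt],-1)@Tt[:3,:3].T+Tt[:3,3]
hsv=cv2.cvtColor(t,cv2.COLOR_BGR2HSV)
c=np.array([.4978,-.103]); 
reg=(np.hypot(u-278,v-199)<14); p=P[reg]; A=np.c_[p[:,:2],np.ones(len(p))]; s=np.linalg.lstsq(A,p[:,2],rcond=None)[0]
print("stand top mean z",p[:,2].mean(),"tilt",np.degrees(np.arctan(np.hypot(*s[:2]))),"center",p.mean(0))
b=P[175:178,205:213,2]; print("bench z ref",P[240:262,270:300,2].mean())
w=ray("top",[(590/4.6+149.6,225/4.6+149.6)],.02)[0]; yw=np.radians(-5.8); print("rackframe",np.array([[np.cos(yw),np.sin(yw)],[-np.sin(yw),np.cos(yw)]])@(w[:2]-c))
E
```

```text
23.95 [0.54758786 0.54046558 0.20800708] [ 0.16714704  0.18450957 -0.9993784 ] [-0.00598531 -0.09158934  0.01758767]
stand top mean z 0.03288040067310604 tilt 71.08846876261337 center [ 0.49267829 -0.07444006  0.0328804 ]
bench z ref 0.009851279132415491
rackframe [-0.00409497  0.02821032]
```

View pics/t20.png

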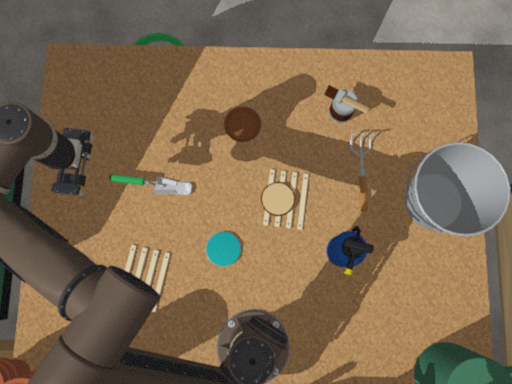

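View pics/s19.png

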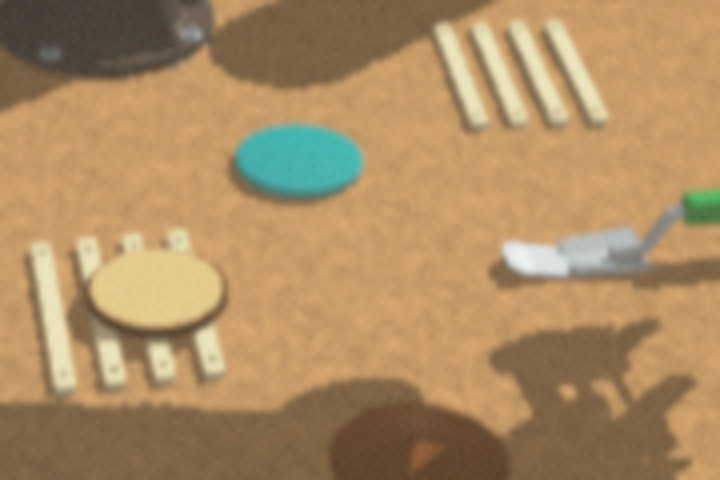

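View pics/w19.png

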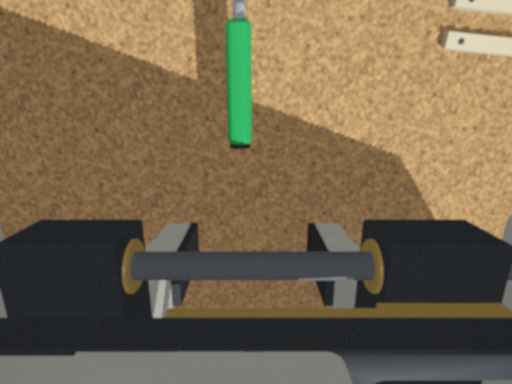

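The trowel lies flat and released at (165,185), and the stand is pale side up at (278,199). The tilt fit was spoiled by invalid depth pixels, so I'll redo it with those excluded.

```bash
python3 - <<'E'
from h import *
t,dt=ctrl.snapshot("top")
m=ctrl.camera_model("top"); Tt=m["cam_to_world"]
v,u=np.mgrid[0:384,0:512]; P=np.stack([(u-m["cx"])/m["fx"]*dt,(v-m["cy"])/m["fy"]*dt,dt],-1)@Tt[:3,:3].T+Tt[:3,3]
reg=(np.hypot(u-278,v-199)<13)&(dt>1); p=P[reg]; p=p[np.abs(p[:,2]-np.median(p[:,2]))<.015]
s=np.linalg.lstsq(np.c_[p[:,:2],np.ones(len(p))],p[:,2],rcond=None)[0]
print(len(p),"z",np.median(p[:,2]),"tilt",np.degrees(np.arctan(np.hypot(*s[:2]))))
b=P[235:262,270:300]; print("bench",np.median(b[dt[235:262,270:300]>1][:,2]))
a=P[183:190,158:180,2]; print("trowel blade z",np.median(a))
hsv=cv2.cvtColor(t,cv2.COLOR_BGR2HSV)
print(ctrl.get_obs()["clock"])
E
```

```text
514 z 0.020214620194836885 tilt 0.6145879641238309
bench -5.5472792117705616e-05
trowel blade z 0.002665386617048071
24.2
```

```bash
python3 -c "
from plant import ctrl
print(ctrl.close_job())"
```

```text
the job is handed in; nothing more can be done
None
```

The pot stand lies bare face up on the slats and the trowel is released flat on the bench. I handed the job in at about 24 s of the 56 s allowed; no verdict is reported.

**What I did:**
- I gripped the trowel by its handle. It only sagged a few degrees on its own, so I shook it up and down until it sat about 16° nose-down, enough to bring the nose to the bench.
- I slid the nose about 45 mm under the stand, which came up against the first slat. I lifted it to about 38–40°, paused there, then pushed it over onto the slats.
- I pulled the trowel back while lowering it, which turned it flat again. Then I let go and moved the arm clear.

**Last checks:**
- **Stand:** its top face is 20.2 mm above the bench and tilted 0.6°. Its centre is about (-4, +28) mm from the rack's middle.
- **Trowel:** flat on the bench, released and well away from the slats and stand.
- **Other objects:** the saucer, cultivator and sprayer look unmoved in the top view; I did not measure them.

**What failed or disagreed:**
- My first depth fit of the stand's tilt gave nonsense because of invalid depth pixels. Repeating it without them gave the figures above.
- My first attempt to lay the trowel down pressed the nose on the bench with about 5 N, under the 8 N limit, so I switched to pulling back while lowering.
- The moment readings while the nose touched the bench were not consistent, so I did not use them.

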